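# Build the bead magnifier: spacer, lens, bayonet retaining ring

### The job

Build up the lens stack in the blue bench-magnifier holder: first the brass spacer flat on the bottom, then the green glass lens (dome up, set down rather than dropped) on the spacer, then the orange retaining ring. Let the ring's two lugs down through the holder's open entry slots, turn it clockwise (seen from above) under the white lips until you feel both lugs drop into the locking notches, and let go. Leave the other things on the table where they are.

Things in the scene. Friction and masses are not known exactly. Their poses are not given: they have to be found in the camera images.
- holder: lens holder fixed to the table: black base plate 120 (x) x 100 (y) x 6 mm carrying a round blue mount, 76 mm outside, bore 54 mm. Origin on the mount's upright axis, at the plate's underside; z up. The mount is two curved walls 40 mm high, around +y and -y. Between them, at +x and -x, finger gaps at least 34 mm wide reach down to the plate. Angles below count counter-clockwise from its +x, seen from above
- floor (a point): centre of the white inner floor, on the holder's axis, 6 mm above its origin. Discs can be set down here with the jaws closing along the holder's x, fingers in the two gaps
- entry (a point): middle of one entry slot, at 123 degrees, 31 mm from the axis, on the track 29.5 mm above the holder's origin; its twin is at 303 degrees. The slot is open to the top and 26 degrees (14 mm) wide. The track (radius 27 to 35 mm) runs on clockwise, to smaller angles, under the white lip (underside 37 mm, top 40 mm above the origin)
- stop (a point): face of the end stop of that track, at 52 degrees, 31 mm from the axis (twin: 232 degrees). Between entry and stop lies the locking notch, 13 mm wide, 4 mm deep, hidden under the lip, its centre anywhere from 71 to 91 degrees, different each time: turn the ring 32 to 52 degrees from the entry, feeling for the drop with light downward pressure. Past it the track is high again: turn back
- spacer: brass ring, 48 mm outside, 36 mm inside, 10 mm thick, 70 g. Origin: centre of its underside; z along its axis
- lens: green glass lens blank: disc 48 mm in diameter, 8 mm thick at the edge, with a low dome (34 mm across, 2.4 mm high) on top; about 45 g. Origin: centre of its flat underside; z up through the dome
- ring: orange ring, about 50 g: collar 47 mm outside, 36 inside, 10 high; at its foot two lugs on +x and -x (7 mm wide, 5 high, reaching 32 mm from the axis); two flat upright tabs on +y and -y to hold it by (18 mm wide, 10 to 40 mm above the underside, outer faces 44 mm apart; held by their top 22 mm the fingers clear the lips). Origin: centre of underside, z up. Side play in the mount 3 mm
- cup: bystander, leave alone: white paper cup with lid, 84 mm wide, 132 mm tall, origin under its centre
- bead_dish: bystander, leave alone: clear dish with yellow beads, 72 mm wide, 28 mm high, origin under its centre
- button_dish: bystander, leave alone: clear dish with brass buttons, 72 mm wide, 28 mm high, origin under its centre
- spool: bystander, leave alone: red thread spool, 34 mm wide, 28 mm high, origin under its centre
- pliers: bystander, leave alone: blue-handled pliers, about 140 mm long lying along their x, 18 mm high, origin under the pivot
- pencil: bystander, leave alone: green pencil, 150 mm long along its x, 8 mm thick, origin under its middle
- brush: bystander, leave alone: brush, 160 mm long along its x, origin under its middle
Mind the look-alikes: they are no part of the job. Of the things that look like the spacer, take the one that is nearest to the robot's base at the start.

How it is judged:
On the way, in this order (a step that is already met when the one before it is completed fails the run):
1. the spacer lies flat on the holder's inner floor, let go (horizontal distance between spacer and holder below 0.004 m and z of spacer in the frame of holder between 0.0045 and 0.008 m and angle between spacer's own z axis and vertical below 0.08 rad and contact force between the fingers and spacer below 0.3 N), for 0.1 s.
2. the lens lies flat, dome up, on the spacer in the holder, let go (horizontal distance between each of spacer, lens and holder below 0.004 m and z of spacer in the frame of holder between 0.0045 and 0.008 m and angle between each of spacer, lens's own z axis and vertical below 0.08 rad and z of lens in the frame of holder between 0.0145 and 0.018 m and contact force between the fingers and lens below 0.3 N), for 0.1 s.
3. the retaining ring's lugs are down through the entry slots, below the lips (horizontal distance between each of spacer, lens and holder below 0.004 m and z of spacer in the frame of holder between 0.0045 and 0.008 m and angle between each of spacer, lens's own z axis and vertical below 0.08 rad and z of lens in the frame of holder between 0.0145 and 0.018 m and horizontal distance between ring and holder below 0.005 m and z of ring in the frame of holder between 0.0235 and 0.0325 m and angle between ring's own z axis and vertical below 0.12 rad and angle between the x axis of ring and the y axis of holder, either way round below 0.8 rad), for 0.1 s.
At the end, for the whole second after the job is handed in: Undersides above the holder's origin: spacer 4.5-8 mm, lens (dome up) 14.5-18 mm, ring 23.5-27.5 mm; all within 4 mm of its axis, level within 0.08 rad; ring's lug line within 0.5 rad of the holder's y (lugs in the notches); all released and at rest (all of step 2 and horizontal distance between ring and holder below 0.004 m and z of ring in the frame of holder between 0.0235 and 0.0275 m and angle between ring's own z axis and vertical below 0.08 rad and angle between the x axis of ring and the y axis of holder, either way round below 0.5 rad and contact force between the fingers and spacer below 0.3 N and contact force between the fingers and ring below 0.3 N and linear speed of each of spacer, lens, ring below 0.02 m/s); the robot touches nothing.
It fails at once if a bystander is moved by more than 40 mm (distance of any of cup, bead_dish, button_dish, spool, pliers, pencil, brush from where it was at the start of the episode above 0.04 m).
It fails at once if the lens is dropped (falls freely faster than 0.5 m/s) (linear speed of lens above 0.5 m/s and contact force between the fingers and lens below 0.2 N).
It also fails if it takes over 72 s, if anything falls off the work surface, if the arm or the gripper's body presses on something with over 40 N, if the wrist force passes 120 N, or if a joint passes its speed limit or range.

### The arm

A 6-joint arm with a two-finger parallel gripper is mounted at the origin on the work surface. World frame = base frame: x ahead of the robot, y to its left, z up, the work surface at z = 0. Lengths are in m, angles in rad, forces in N, time in s.
With the tool pointing down it reaches from about 0.35 to 0.775 m from the base axis. Payload 5.5 kg.
Tool frame: the origin (TCP) lies at the centre of the arm's flange, where the gripper is bolted on; the fingertips stand 173 mm ahead of it and the grasp point (between the pads) lies 155 mm ahead of it; z points along the fingers, y is the line along which they close (so a half turn about z gives the same grasp; the last joint's range is limited). The gripper opens to 85 mm and grips with 20 to 120 N. Pads are 22 mm wide; open, the fingers measure 114 mm over their backs; the gripper's body (76 mm by 85 mm) begins 54 mm behind the grasp point. The pads swing forward as they close: fully open they stand 13 mm farther back than shut.
Start: joints at [1.198, 0.313, 0.046, 1.304, 0, 1.431], TCP at [0.133, 0.56, 0.405] pointing down, gripper open.
Joint ranges: [-2.76, 2.76], [-0.86, 1.69], [-1.03, 1.26], [-2.2, 2.34], [-1.47, 1.5], [-3.14, 3.14]. Speed limits (rad/s): [2.57, 2.57, 3.14, 3.14, 3.14, 3.14].

### API

Orientations are given as a rotation vector (axis times angle).
In Python, from rig import status, get_image, calibration, robot gives the robot as it stands. The module is installed in compiled form; this text tells all that it offers.
- The arm moves only by the shell command python3 -m handwheel 'ROWS' [FORCE]. ROWS is JSON, a list of rows, each an object of numbers: "x", "y", "z": the shift along the tool's x, y, z as a fraction of full scale; "wx", "wy", "wz": the turn, a rotation vector about the tool's x, y, z as a fraction of full scale; "jaw": the opening, from 0 (shut) to 1 (fully open). A call has exactly 10 rows; each row shifts and turns the commanded pose from where the row before left it, along the tool's axes as they then stand; what a row does not reach is not made up. Full scale, the value 1, is 0.1 m for a shift and 45 degrees for a turn. A row lasts 1/12 s, in which the tool goes at most 41.7 mm and 7.16 degrees, less where a joint would pass 70% of its speed; a pose out of reach is approached as far as the arm can. A call with a number of a shift or a turn outside -1 to 1 is refused whole. A call with a gripper value outside its range is refused whole. The fingers move at their own pace and stop on an object; FORCE is the grip in N (left out, the last holds). Time passes only in rows, so rows that do not move let the fingers close, or fill a call up. It gives the time, the measured TCP pose, the force, the opening and the grip force at its end, in the units of the state.
- status.observe(): the state, without advancing time (a new reading comes with each control period).
- get_image(name): name is "scene" or "top"; returns the picture (480x640x3 uint8, red, green, blue); there is no depth.
- calibration(name): a dict with "fx", "fy", "cx", "cy" (pixels), "rvec" (rotation vector, rad) and "tvec" (3), from world to camera coordinates, as OpenCV has them. Camera axes: x right, y down, z forward; pixel columns grow to the right and rows downward; lengths in m; the calibration is good to about 2 mm. A picture is of the moment at which its call begins. calibration takes no time and is no camera call.
- robot.hand_in(): hands the job in; it is judged then, once.
The state is a dict: "clock": time; "qpos": joint angles; "qd": joint speeds; "joint_torque": joint torques, N m; "tool_pos": TCP position; "ee_rot": TCP orientation; "ft_force": force on the tool from outside, world axes, zero at the start; "ft_torque": the same for the moment, N m; "opening": opening from 0.0 (shut) to 1.0 (fully open); "grasp_force": force on a finger pad.
Only numpy, scipy, OpenCV 4.12 (cv2) and the standard library are available. Lean on these libraries where they do the work, as an engineer would, in place of code of your own. Each camera call takes 0.05 s, during which the arm holds its last target. There are 200 camera calls.

## Working session

There is one attempt and no reset: what is moved stays moved. The work goes in short steps, Python scripts to look and compute and a shell command to move; the robot and the scene stay as the last step left them, time stands still between calls to the robot, and variables do not carry over. Pictures are saved under pics/ and viewed, at most 10 in all, crops included, and the job is handed in when it is done.

```bash
mkdir -p pics; ls
python3 - <<'E'
from rig import status,get_image,calibration
import cv2,numpy as np
print(status.observe())
for n in("scene","top"):
    im=get_image(n); cv2.imwrite(f"pics/{n}0.png",im[:,:,::-1]); c=calibration(n); print(n,c)
    R=cv2.Rodrigues(np.array(c['rvec'],float))[0]; print(-R.T@np.array(c['tvec']),R[2])
E
```

```text
pics
{'clock': 0.0, 'qpos': array([ 1.19837606e+00,  3.14016919e-01,  4.49758838e-02,  1.30360433e+00,
       -3.80573782e-05,  1.43118710e+00]), 'qd': array([-0.00059756,  0.00017744, -0.00048252,  0.00123519,  0.00053843,
        0.00104061]), 'joint_torque': array([-2.97248862e-04, -4.80629718e+01,  2.98533797e+01,  1.93732849e-02,
       -2.28031176e-04, -9.92490271e-06]), 'tool_pos': array([0.13260699, 0.55929699, 0.40379792]), 'ee_rot': array([-3.64823100e-01, -3.11990226e+00,  2.82455205e-03]), 'ft_force': array([ 0.04942787, -0.39650785, -0.07153406]), 'ft_torque': array([ 0.01883663, -0.04637223, -0.03395877]), 'grasp_force': 0.0, 'opening': 1.0012413764553805}
scene {'fx': 509.1133841030106, 'fy': 509.1133841030106, 'cx': 317.8614111333613, 'cy': 245.07090737130386, 'rvec': array([ 1.70949784,  1.84135305, -0.77364171]), 'tvec': array([ 0.0635204 , -0.37249701,  1.48591704])}
[1.31139739 0.05332743 0.7925474 ] [-0.70163641 -0.06680653 -0.70939639]
top {'fx': 475.1307111125896, 'fy': 475.1307111125896, 'cx': 313.9055621346784, 'cy': 238.66735595684193, 'rvec': array([ 2.13724419, -2.11947349,  0.16948759]), 'tvec': array([0.00108607, 0.58384128, 1.05779685])}
[ 0.39741854 -0.00616649  1.1409761 ] [ 0.16832827  0.01095185 -0.98567015]
```

View pics/scene0.png

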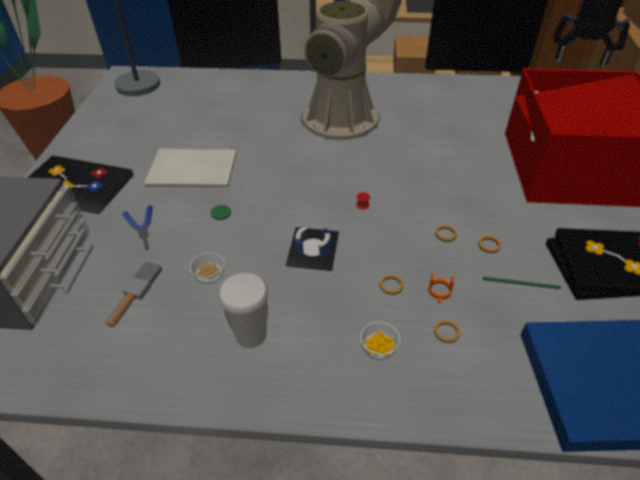

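View pics/top0.png

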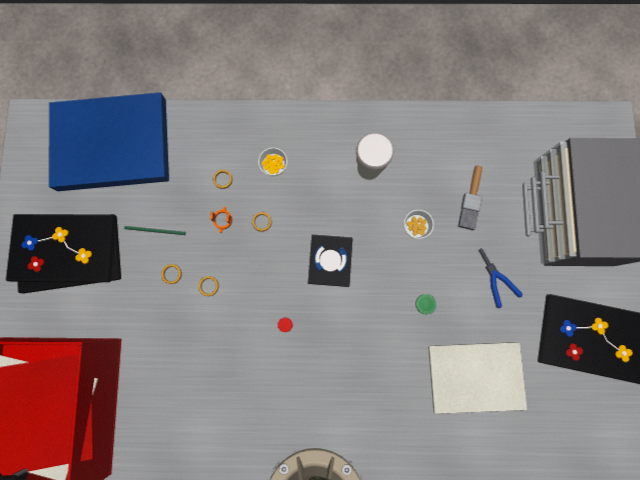

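The scene view shows the holder at (313,248), the lens at (221,212) and the ring at (440,288). The top view shows them at (330,260), (426,304) and (222,219).
Brass look-alikes in the top view are (222,179), (262,222), (171,274) and (208,286), plus the buttons at (418,225). The one at (208,286) looks nearest to the base at about (315,485). I'll measure it and check it in a crop.

```bash
cat > h.py <<'E'
import cv2,numpy as np
from rig import status,get_image,calibration
def ray(n,uv,z):
    c=calibration(n);R=cv2.Rodrigues(np.array(c['rvec'],float))[0];o=-R.T@np.array(c['tvec'])
    uv=np.atleast_2d(uv).astype(float)
    d=np.c_[(uv[:,0]-c['cx'])/c['fx'],(uv[:,1]-c['cy'])/c['fy'],np.ones(len(uv))]@R
    return (o+d*((z-o[2])/d[:,2])[:,None])[:,:2]
def proj(n,P):
    c=calibration(n);K=np.array([[c['fx'],0,c['cx']],[0,c['fy'],c['cy']],[0,0,1.]])
    return cv2.projectPoints(np.atleast_2d(P).astype(float),np.array(c['rvec'],float),np.array(c['tvec'],float),K,None)[0][:,0]
def blobs(im,lo,hi,box,amin=20):
    m=cv2.inRange(cv2.cvtColor(im,cv2.COLOR_RGB2HSV),lo,hi);k=np.zeros_like(m);x0,y0,x1,y1=box;k[y0:y1,x0:x1]=m[y0:y1,x0:x1]
    cs=cv2.findContours(k,cv2.RETR_EXTERNAL,cv2.CHAIN_APPROX_NONE)[0]
    return [c[:,0] for c in cs if cv2.contourArea(c)>amin],k
E
python3 - <<'E'
from h import *
T=cv2.imread("pics/top0.png")[:,:,::-1].copy();S=cv2.imread("pics/scene0.png")[:,:,::-1].copy()
def show(tag,n,cs,z):
    for c in cs:
        (e,ax,a)=cv2.fitEllipse(c) ; w=ray(n,c+0.0,z); r=cv2.minEnclosingCircle(w.astype(np.float32))
        print(tag,n,np.round(e,1),'ell->',np.round(ray(n,e,z)[0],4),'circ',np.round(r[0],4),round(r[1],4))
for n,im,bx in(("top",T,(140,150,300,310)),("scene",S,(370,210,510,350))):
    show("brass",n,blobs(im,(12,120,80),(24,255,255),bx)[0],.010)
    show("orange",n,blobs(im,(4,170,80),(11,255,255),bx)[0],.010)
show("lens","top",blobs(T,(50,100,40),(85,255,255),(400,280,450,330))[0],.008)
show("lens","scene",blobs(S,(50,100,40),(85,255,255),(200,195,240,230))[0],.008)
for n,im,bx in(("top",T,(295,225,365,295)),("scene",S,(275,215,350,280))):
    # plate: dark or blue/white hull
    g=im.max(2);k=np.zeros_like(g);x0,y0,x1,y1=bx;k[y0:y1,x0:x1]=(g[y0:y1,x0:x1]<60)*255
    cs=cv2.findContours(k,cv2.RETR_EXTERNAL,cv2.CHAIN_APPROX_NONE)[0];c=max(cs,key=cv2.contourArea)[:,0]
    print("plate",n,cv2.minAreaRect((ray(n,c,.006)*1000).astype(np.float32)))
def crop(im,c,s=20):
    x,y=c;return cv2.resize(im[y-s:y+s,x-s:x+s],(260,260),interpolation=cv2.INTER_CUBIC)
a=np.vstack([np.hstack([crop(T,p,s) for p,s in(((208,286),20),((426,304),20),((330,260),30))]),np.hstack([crop(S,p,s) for p,s in(((489,244),20),((221,212),20),((313,248),30))])])
cv2.imwrite("pics/c1.png",a[:,:,::-1])
a=np.hstack([crop(T,(222,219),16),crop(S,(440,288),20)]);cv2.imwrite("pics/c2.png",cv2.resize(a,(780,390))[:,:,::-1])
E
```

```text
brass top [208.1 285.7] ell-> [0.4752 0.2573] circ [0.4752 0.2573] 0.0238
brass top [170.8 273.6] ell-> [0.5032 0.3479] circ [0.5031 0.3478] 0.0238
brass top [261.3 221.2] ell-> [0.6327 0.1348] circ [0.6324 0.1347] 0.0237
brass top [215.5 226.8] ell-> [0.6181 0.2458] circ [0.6489 0.2285] 0.0187
brass top [222.2 178.7] ell-> [0.7394 0.2346] circ [0.7394 0.2346] 0.024
brass top [272.7 163.1] ell-> [0.7802 0.1104] circ [0.7815 0.11  ] 0.0277
brass scene [380.9 341.5] ell-> [0.7764 0.114 ] circ [0.7768 0.1139] 0.0261
brass scene [446.7 330.7] ell-> [0.7441 0.2353] circ [0.7434 0.2348] 0.0242
brass scene [441.  281.8] ell-> [0.625  0.2353] circ [0.6225 0.2361] 0.0214
brass scene [391.3 284. ] ell-> [0.6375 0.1356] circ [0.6369 0.1347] 0.0244
brass scene [489.2 243.7] ell-> [0.5091 0.3482] circ [0.5089 0.3491] 0.0254
brass scene [445.7 232.9] ell-> [0.481  0.2582] circ [0.48   0.2573] 0.0252
lens top [425.7 303.9] ell-> [ 0.4368 -0.2588] circ [ 0.4369 -0.2588] 0.0225
lens scene [220.3 211.5] ell-> [ 0.4403 -0.2567] circ [ 0.4397 -0.2561] 0.0212
plate top ((538.6163940429688, -32.807315826416016), (96.94281005859375, 117.20264434814453), 86.12545776367188)
plate scene ((542.70166015625, -31.44467544555664), (96.84489440917969, 117.22322845458984), 86.18301391601562)
```

View pics/c1.png

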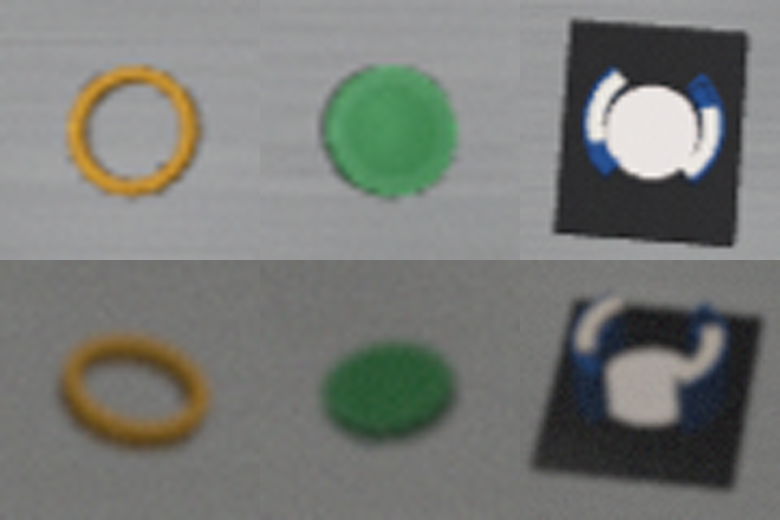

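View pics/c2.png

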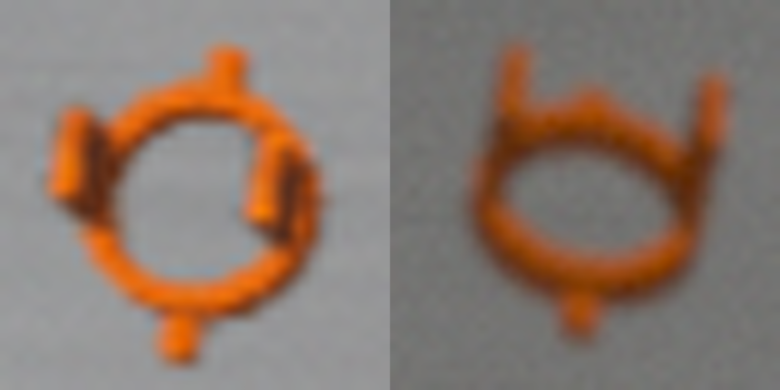

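The crops show the brass ring at top (208,286), 0.540 m from the base; the others are 0.61 m or more away, so this is the spacer. The scene crop at (489,244) was a look-alike: the spacer's scene pixel is (446,233). The lens lies dome up. The holder's walls are at image left and right, so the gaps face along x. The ring stands upright with lugs near (225,208) and (221,231) in the top view.

```bash
cat >> h.py <<'E'
from scipy.spatial.transform import Rotation as Ro
def plan(x,y,z,yaw):   # yaw of tool y (deg, world), tool down
    s=status.observe();R=Ro.from_rotvec(s['ee_rot']);t=np.radians(yaw)
    ty=np.array([np.cos(t),np.sin(t),0]);best=None
    for sg in(1,-1):
        tx=np.cross(sg*ty,[0,0,-1]);G=Ro.from_matrix(np.c_[tx,sg*ty,[0,0,-1]])
        rv=(R.inv()*G).as_rotvec()
        if best is None or np.linalg.norm(rv)<np.linalg.norm(best[0]):best=(rv,G)
    d=np.array([x,y,z])-s['tool_pos']
    print('t',round(s['clock'],2),'pos',np.round(s['tool_pos'],4),'yaw',round(np.degrees(np.arctan2(*R.as_matrix()[1::-1,1])),1),'F',np.round(s['ft_force'],1),'open',round(s['opening'],3),'g',round(s['grasp_force'],1))
    print(' total shift now-frame',np.round(R.inv().apply(d)*10,3),'goal-frame',np.round(best[1].inv().apply(d)*10,3),'turn',np.round(best[0]/(np.pi/4),3))
E
python3 - <<'E'
from h import *
T=cv2.imread("pics/top0.png")[:,:,::-1].copy();S=cv2.imread("pics/scene0.png")[:,:,::-1].copy()
c,k=blobs(T,(0,0,150),(179,50,255),(300,230,360,290));
# floor disc: distance transform keeps the disc, drops the lips
d=cv2.distanceTransform(k,cv2.DIST_L2,5);i=np.unravel_index(d.argmax(),d.shape)
w=(d>d.max()-1.5);v,u=np.nonzero(w);print('floor',u.mean(),v.mean(),d.max(),ray("top",[u.mean(),v.mean()],.006))
b=blobs(T,(90,120,40),(125,255,255),(305,235,355,285),5)[0]; 
for q in b: print('blue',q.mean(0))
# ring
_,k=blobs(T,(3,150,80),(22,255,255),(200,200,242,240))
v,u=np.nonzero(k);print('ring mask mean',u.mean(),v.mean(),u.min(),u.max(),v.min(),v.max())
for n,im,lo in(("top",T,None),("scene",S,None)):pass
lug=np.array([[224.7,208.6],[220.8,230.6]]);W=ray("top",lug,.003);print('lugs',W,W.mean(0),np.degrees(np.arctan2(*(W[0]-W[1])[::-1])),np.linalg.norm(W[0]-W[1]))
f=32/390;tab=np.array([[206+73*f,203+150*f],[206+268*f,203+178*f]]);W=ray("top",tab-.5,.040);print('tabs',W,W.mean(0),np.degrees(np.arctan2(*(W[0]-W[1])[::-1])),np.linalg.norm(W[0]-W[1]))
f=40/390;tab=np.array([[420+(517-390)*f,268+50*f],[420+(712-390)*f,268+85*f]]);W=ray("scene",tab-.5,.040);print('tabs scene',W,W.mean(0),np.degrees(np.arctan2(*(W[1]-W[0])[::-1])),np.linalg.norm(W[0]-W[1]))
plan(.4757,.2583,.25,-4)
E
```

```text
floor 329.8 260.0 10.596899 [[ 0.53950174 -0.0322475 ]]
blue [342.52173913 251.52173913]
blue [316.35294118 258.41176471]
ring mask mean 221.44387755102042 218.58163265306123 210 231 207 232
lugs [[0.6651687  0.22670278]
 [0.61002754 0.23399304]] [0.63759812 0.23034791] -7.5314502112299975 0.05562099449900828
tabs [[0.64112172 0.24996284]
 [0.63581112 0.21165204]] [0.63846642 0.23080744] 82.10801941050406 0.03867711339610343
tabs scene [[0.62846769 0.21388719]
 [0.63530539 0.25199373]] [0.63188654 0.23294046] 79.82730305338546 0.038715144992075116
t 0.1 pos [0.1326 0.5593 0.4039] yaw 76.7 F [-0.8 -0.1  0.4] open 1.003 g 0.0
 total shift now-frame [-4.033 -2.135  1.541] goal-frame [-2.764  3.633  1.539] turn [-2.000e-03  1.000e-03  1.793e+00]
```

```bash
python3 -m handwheel '[{"wz":0.15},{"wz":0.15},{"wz":0.15},{"wz":0.15},{"wz":0.15},{"wz":0.15},{"wz":0.15},{"wz":0.15},{"wz":0.15},{"wz":0.15}]' 30
python3 -m handwheel '[{"wz":0.147},{"wz":0.146},{"x":-0.17,"y":0.22,"z":0.09},{"x":-0.17,"y":0.22,"z":0.09},{"x":-0.17,"y":0.22,"z":0.09},{"x":-0.17,"y":0.22,"z":0.09},{"x":-0.17,"y":0.22,"z":0.09},{"x":-0.17,"y":0.22,"z":0.09},{"x":-0.17,"y":0.22,"z":0.09},{"x":-0.17,"y":0.22,"z":0.09}]'
python3 -m handwheel '[{"x":-0.17,"y":0.22,"z":0.09},{"x":-0.17,"y":0.22,"z":0.09},{"x":-0.17,"y":0.22,"z":0.09},{"x":-0.17,"y":0.22,"z":0.09},{"x":-0.17,"y":0.22,"z":0.09},{"x":-0.17,"y":0.22,"z":0.09},{"x":-0.17,"y":0.22,"z":0.09},{"x":-0.17,"y":0.22,"z":0.09},{},{}]'
python3 -c "
from h import *
plan(.4757,.2583,.174,-4)"
```

```text
t 0.1 pos [0.1326 0.5593 0.4039] yaw 76.7 F [-0.8 -0.1  0.4] open 1.003 g 0.0
 total shift now-frame [-4.034 -2.134  2.301] goal-frame [-2.764  3.633  2.299] turn [-2.000e-03  1.000e-03  1.793e+00]schema error: expected keys x, y, z, wx, wy, wz, jaw
schema error: expected keys x, y, z, wx, wy, wz, jaw
schema error: expected keys x, y, z, wx, wy, wz, jaw
```

```bash
python3 -m handwheel '[{"x":0,"y":0,"z":0,"wx":0,"wy":0,"wz":0.15,"jaw":1},{"x":0,"y":0,"z":0,"wx":0,"wy":0,"wz":0.15,"jaw":1},{"x":0,"y":0,"z":0,"wx":0,"wy":0,"wz":0.15,"jaw":1},{"x":0,"y":0,"z":0,"wx":0,"wy":0,"wz":0.15,"jaw":1},{"x":0,"y":0,"z":0,"wx":0,"wy":0,"wz":0.15,"jaw":1},{"x":0,"y":0,"z":0,"wx":0,"wy":0,"wz":0.15,"jaw":1},{"x":0,"y":0,"z":0,"wx":0,"wy":0,"wz":0.15,"jaw":1},{"x":0,"y":0,"z":0,"wx":0,"wy":0,"wz":0.15,"jaw":1},{"x":0,"y":0,"z":0,"wx":0,"wy":0,"wz":0.15,"jaw":1},{"x":0,"y":0,"z":0,"wx":0,"wy":0,"wz":0.15,"jaw":1}]' 30
python3 -m handwheel '[{"x":0,"y":0,"z":0,"wx":0,"wy":0,"wz":0.147,"jaw":1},{"x":0,"y":0,"z":0,"wx":0,"wy":0,"wz":0.146,"jaw":1},{"x":-0.17,"y":0.22,"z":0.09,"wx":0,"wy":0,"wz":0,"jaw":1},{"x":-0.17,"y":0.22,"z":0.09,"wx":0,"wy":0,"wz":0,"jaw":1},{"x":-0.17,"y":0.22,"z":0.09,"wx":0,"wy":0,"wz":0,"jaw":1},{"x":-0.17,"y":0.22,"z":0.09,"wx":0,"wy":0,"wz":0,"jaw":1},{"x":-0.17,"y":0.22,"z":0.09,"wx":0,"wy":0,"wz":0,"jaw":1},{"x":-0.17,"y":0.22,"z":0.09,"wx":0,"wy":0,"wz":0,"jaw":1},{"x":-0.17,"y":0.22,"z":0.09,"wx":0,"wy":0,"wz":0,"jaw":1},{"x":-0.17,"y":0.22,"z":0.09,"wx":0,"wy":0,"wz":0,"jaw":1}]'
python3 -m handwheel '[{"x":-0.17,"y":0.22,"z":0.09,"wx":0,"wy":0,"wz":0,"jaw":1},{"x":-0.17,"y":0.22,"z":0.09,"wx":0,"wy":0,"wz":0,"jaw":1},{"x":-0.17,"y":0.22,"z":0.09,"wx":0,"wy":0,"wz":0,"jaw":1},{"x":-0.17,"y":0.22,"z":0.09,"wx":0,"wy":0,"wz":0,"jaw":1},{"x":-0.17,"y":0.22,"z":0.09,"wx":0,"wy":0,"wz":0,"jaw":1},{"x":-0.17,"y":0.22,"z":0.09,"wx":0,"wy":0,"wz":0,"jaw":1},{"x":-0.17,"y":0.22,"z":0.09,"wx":0,"wy":0,"wz":0,"jaw":1},{"x":-0.17,"y":0.22,"z":0.09,"wx":0,"wy":0,"wz":0,"jaw":1},{"x":0,"y":0,"z":0,"wx":0,"wy":0,"wz":0,"jaw":1},{"x":0,"y":0,"z":0,"wx":0,"wy":0,"wz":0,"jaw":1}]'
python3 -c "
from h import *
plan(.4757,.2583,.174,-4)"
```

```text
clock: 0.93
tool_pos: [0.1326, 0.5594, 0.4042]
ee_rot: [2.044, 2.386, -0.002]
ft_force: [-0.4, 0.4, 0.1]
opening: 0.996
grasp_force: 0.0
clock: 1.77
tool_pos: [0.2993, 0.4103, 0.332]
ee_rot: [-2.298, -2.142, 0.001]
ft_force: [1.1, 0.3, -0.2]
opening: 1.001
grasp_force: 0.0
clock: 2.6
tool_pos: [0.4652, 0.2623, 0.2597]
ee_rot: [-2.3, -2.138, 0.003]
ft_force: [-0.8, 0.2, -0.1]
opening: 1.001
grasp_force: 0.0
t 2.6 pos [0.4652 0.2623 0.2597] yaw -4.2 F [-0.8  0.2 -0.1] open 1.001 g 0.0
 total shift now-frame [-0.032  0.109  0.856] goal-frame [-0.033  0.107  0.857] turn [-0.003  0.001 -0.004]
```

```bash
python3 -m handwheel '[{"x":-0.016,"y":0.055,"z":0.06,"wx":0,"wy":0,"wz":0,"jaw":1},{"x":-0.016,"y":0.054,"z":0.1,"wx":0,"wy":0,"wz":-0.004,"jaw":1},{"x":0,"y":0,"z":0.13,"wx":0,"wy":0,"wz":0,"jaw":1},{"x":0,"y":0,"z":0.13,"wx":0,"wy":0,"wz":0,"jaw":1},{"x":0,"y":0,"z":0.13,"wx":0,"wy":0,"wz":0,"jaw":1},{"x":0,"y":0,"z":0.13,"wx":0,"wy":0,"wz":0,"jaw":1},{"x":0,"y":0,"z":0.1,"wx":0,"wy":0,"wz":0,"jaw":0.9},{"x":0,"y":0,"z":0.076,"wx":0,"wy":0,"wz":0,"jaw":0.8},{"x":0,"y":0,"z":0,"wx":0,"wy":0,"wz":0,"jaw":0.7},{"x":0,"y":0,"z":0,"wx":0,"wy":0,"wz":0,"jaw":0.4}]' 30
python3 -m handwheel '[{"x":0,"y":0,"z":0,"wx":0,"wy":0,"wz":0,"jaw":0.4},{"x":0,"y":0,"z":0,"wx":0,"wy":0,"wz":0,"jaw":0.4},{"x":0,"y":0,"z":0,"wx":0,"wy":0,"wz":0,"jaw":0.4},{"x":0,"y":0,"z":0,"wx":0,"wy":0,"wz":0,"jaw":0.4},{"x":0,"y":0,"z":0,"wx":0,"wy":0,"wz":0,"jaw":0.4},{"x":0,"y":0,"z":0,"wx":0,"wy":0,"wz":0,"jaw":0.4},{"x":0,"y":0,"z":0,"wx":0,"wy":0,"wz":0,"jaw":0.4},{"x":0,"y":0,"z":0,"wx":0,"wy":0,"wz":0,"jaw":0.4},{"x":0,"y":0,"z":0,"wx":0,"wy":0,"wz":0,"jaw":0.4},{"x":0,"y":0,"z":0,"wx":0,"wy":0,"wz":0,"jaw":0.4}]'
python3 -c "
from h import *
plan(.5395,-.0322,.25,-4)"
```

```text
clock: 3.43
tool_pos: [0.4751, 0.2598, 0.1748]
ee_rot: [-2.294, -2.146, 0.001]
ft_force: [-0.3, 0.4, 0.1]
opening: 0.573
grasp_force: 0.0
clock: 4.27
tool_pos: [0.4755, 0.2596, 0.1753]
ee_rot: [2.295, 2.146, 0.0]
ft_force: [0.2, -0.4, 0.2]
opening: 0.534
grasp_force: 31.0
t 4.27 pos [0.4755 0.2596 0.1753] yaw -3.8 F [ 0.2 -0.4  0.2] open 0.534 g 31.0
 total shift now-frame [-2.868  0.835 -0.747] goal-frame [-2.866  0.842 -0.747] turn [ 0.    -0.     0.003]
```

```bash
python3 -m handwheel '[{"x":0,"y":0,"z":-0.05,"wx":0,"wy":0,"wz":0,"jaw":0.4},{"x":0,"y":0,"z":-0.15,"wx":0,"wy":0,"wz":0,"jaw":0.4},{"x":0,"y":0,"z":-0.2,"wx":0,"wy":0,"wz":0,"jaw":0.4},{"x":0,"y":0,"z":-0.2,"wx":0,"wy":0,"wz":0,"jaw":0.4},{"x":-0.1,"y":0.03,"z":-0.15,"wx":0,"wy":0,"wz":0,"jaw":0.4},{"x":-0.2,"y":0.06,"z":0,"wx":0,"wy":0,"wz":0,"jaw":0.4},{"x":-0.2,"y":0.06,"z":0,"wx":0,"wy":0,"wz":0,"jaw":0.4},{"x":-0.2,"y":0.06,"z":0,"wx":0,"wy":0,"wz":0,"jaw":0.4},{"x":-0.2,"y":0.06,"z":0,"wx":0,"wy":0,"wz":0,"jaw":0.4},{"x":-0.2,"y":0.06,"z":0,"wx":0,"wy":0,"wz":0,"jaw":0.4}]'
python3 -m handwheel '[{"x":-0.2,"y":0.06,"z":0,"wx":0,"wy":0,"wz":0,"jaw":0.4},{"x":-0.2,"y":0.06,"z":0,"wx":0,"wy":0,"wz":0,"jaw":0.4},{"x":-0.2,"y":0.06,"z":0,"wx":0,"wy":0,"wz":0,"jaw":0.4},{"x":-0.2,"y":0.06,"z":0,"wx":0,"wy":0,"wz":0,"jaw":0.4},{"x":-0.2,"y":0.06,"z":0,"wx":0,"wy":0,"wz":0,"jaw":0.4},{"x":-0.2,"y":0.06,"z":0,"wx":0,"wy":0,"wz":0,"jaw":0.4},{"x":-0.2,"y":0.06,"z":0,"wx":0,"wy":0,"wz":0,"jaw":0.4},{"x":-0.2,"y":0.06,"z":0,"wx":0,"wy":0,"wz":0,"jaw":0.4},{"x":-0.17,"y":0.03,"z":0,"wx":0,"wy":0,"wz":0,"jaw":0.4},{"x":0,"y":0,"z":0,"wx":0,"wy":0,"wz":0,"jaw":0.4}]'
python3 - <<'E'
from h import *
plan(.5395,-.0322,.25,-4)
im=get_image("scene");cv2.imwrite("pics/s1.png",im[:,:,::-1])
p=proj("scene",[.5395,-.0322,.1])[0].astype(int);x,y=p
cv2.imwrite("pics/s1c.png",cv2.resize(im[y-60:y+60,x-80:x+80],(800,600),interpolation=cv2.INTER_CUBIC)[:,:,::-1]);print(p)
for c in blobs(im,(12,120,60),(24,255,255),(x-60,y-60,x+60,y+60))[0]:
    e=cv2.fitEllipse(c);print(e)
    for z in(.07,.075,.08,.085,.09,.1):print(z,ray("scene",e[0],z))
E
```

```text
clock: 5.1
tool_pos: [0.5009, 0.1467, 0.2504]
ee_rot: [2.294, 2.146, 0.0]
ft_force: [-0.2, -0.5, -0.9]
opening: 0.536
grasp_force: 31.0
clock: 5.93
tool_pos: [0.5406, -0.0351, 0.2503]
ee_rot: [2.297, 2.141, -0.0]
ft_force: [-0.0, -0.8, -0.6]
opening: 0.537
grasp_force: 30.9
t 5.93 pos [ 0.5406 -0.0351  0.2503] yaw -4.0 F [-0.  -0.8 -0.6] open 0.537 g 30.9
 total shift now-frame [ 0.028 -0.013  0.003] goal-frame [ 0.028 -0.013  0.003] turn [ 0.001  0.001 -0.001]
[311 214]
((315.63336181640625, 221.81808471679688), (7.840120792388916, 14.064977645874023), 176.93545532226562)
0.07 [[ 0.52858945 -0.02488459]]
0.075 [[ 0.53400645 -0.02434337]]
0.08 [[ 0.53942345 -0.02380215]]
0.085 [[ 0.54484045 -0.02326092]]
0.09 [[ 0.55025745 -0.0227197 ]]
0.1 [[ 0.56109145 -0.02163725]]
```

View pics/s1c.png

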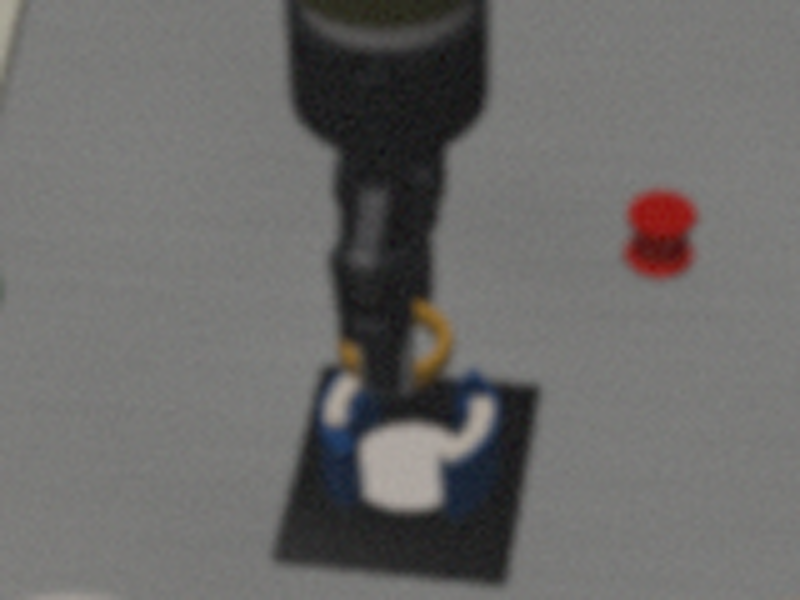

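The crop shows the spacer gripped level, its ends at about (338,350) and (453,345), centred on the finger within about 1 mm. The holder is straight below it. I'll shift 3 mm and lower it.

```bash
python3 -m handwheel '[{"x":0.028,"y":-0.013,"z":0.02,"wx":0,"wy":0,"wz":0,"jaw":0.4},{"x":0,"y":0,"z":0.1,"wx":0,"wy":0,"wz":0,"jaw":0.4},{"x":0,"y":0,"z":0.1,"wx":0,"wy":0,"wz":0,"jaw":0.4},{"x":0,"y":0,"z":0.1,"wx":0,"wy":0,"wz":0,"jaw":0.4},{"x":0,"y":0,"z":0.1,"wx":0,"wy":0,"wz":0,"jaw":0.4},{"x":0,"y":0,"z":0.07,"wx":0,"wy":0,"wz":0,"jaw":0.4},{"x":0,"y":0,"z":0.07,"wx":0,"wy":0,"wz":0,"jaw":0.4},{"x":0,"y":0,"z":0.06,"wx":0,"wy":0,"wz":0,"jaw":0.4},{"x":0,"y":0,"z":0.05,"wx":0,"wy":0,"wz":0,"jaw":0.4},{"x":0,"y":0,"z":0,"wx":0,"wy":0,"wz":0,"jaw":0.4}]'
python3 -c "
from h import *
plan(.5395,-.0322,.1813,-4)"
```

```text
clock: 6.82
tool_pos: [0.5384, -0.0295, 0.1819]
ee_rot: [-2.294, -2.145, 0.001]
ft_force: [0.4, -0.3, -0.5]
opening: 0.531
grasp_force: 30.9
t 6.82 pos [ 0.5384 -0.0295  0.1819] yaw -3.9 F [ 0.4 -0.3 -0.5] open 0.531 g 30.9
 total shift now-frame [-0.026  0.013  0.006] goal-frame [-0.026  0.013  0.006] turn [-0.002 -0.     0.003]
```

```bash
python3 -m handwheel '[{"x":-0.015,"y":0.01,"z":0.006,"wx":0,"wy":0,"wz":0,"jaw":0.4},{"x":0,"y":0,"z":0.005,"wx":0,"wy":0,"wz":0,"jaw":0.4},{"x":0,"y":0,"z":0,"wx":0,"wy":0,"wz":0,"jaw":0.4},{"x":0,"y":0,"z":0,"wx":0,"wy":0,"wz":0,"jaw":0.4},{"x":0,"y":0,"z":0,"wx":0,"wy":0,"wz":0,"jaw":0.5},{"x":0,"y":0,"z":0,"wx":0,"wy":0,"wz":0,"jaw":0.55},{"x":0,"y":0,"z":0,"wx":0,"wy":0,"wz":0,"jaw":0.6},{"x":0,"y":0,"z":0,"wx":0,"wy":0,"wz":0,"jaw":0.65},{"x":0,"y":0,"z":0,"wx":0,"wy":0,"wz":0,"jaw":0.75},{"x":0,"y":0,"z":0,"wx":0,"wy":0,"wz":0,"jaw":0.75}]'
python3 -c "
from h import *
plan(.5395,-.0322,.25,-4)"
```

```text
clock: 7.65
tool_pos: [0.5398, -0.0311, 0.1821]
ee_rot: [2.295, 2.146, 0.0]
ft_force: [0.9, -0.0, 0.3]
opening: 0.748
grasp_force: 0.0
t 7.65 pos [ 0.5398 -0.0311  0.1821] yaw -3.8 F [ 0.9 -0.   0.3] open 0.748 g 0.0
 total shift now-frame [-0.011 -0.002 -0.679] goal-frame [-0.011 -0.002 -0.679] turn [ 0.    -0.     0.003]
```

```bash
python3 -m handwheel '[{"x":0,"y":0,"z":-0.05,"wx":0,"wy":0,"wz":0,"jaw":0.75},{"x":0,"y":0,"z":-0.15,"wx":0,"wy":0,"wz":0,"jaw":0.75},{"x":0,"y":0,"z":-0.2,"wx":0,"wy":0,"wz":0,"jaw":0.75},{"x":0,"y":0,"z":-0.2,"wx":0,"wy":0,"wz":0,"jaw":0.8},{"x":0.1,"y":-0.037,"z":-0.1,"wx":0,"wy":0,"wz":0,"jaw":0.9},{"x":0.2,"y":-0.074,"z":0,"wx":0,"wy":0,"wz":0,"jaw":1},{"x":0.2,"y":-0.074,"z":0,"wx":0,"wy":0,"wz":0,"jaw":1},{"x":0.2,"y":-0.074,"z":0,"wx":0,"wy":0,"wz":0,"jaw":1},{"x":0.2,"y":-0.074,"z":0,"wx":0,"wy":0,"wz":0,"jaw":1},{"x":0.2,"y":-0.074,"z":0,"wx":0,"wy":0,"wz":0,"jaw":1}]'
python3 -m handwheel '[{"x":0.2,"y":-0.074,"z":0,"wx":0,"wy":0,"wz":0,"jaw":1},{"x":0.2,"y":-0.074,"z":0,"wx":0,"wy":0,"wz":0,"jaw":1},{"x":0.2,"y":-0.074,"z":0,"wx":0,"wy":0,"wz":0,"jaw":1},{"x":0.2,"y":-0.074,"z":0,"wx":0,"wy":0,"wz":0,"jaw":1},{"x":0.2,"y":-0.074,"z":0,"wx":0,"wy":0,"wz":0,"jaw":1},{"x":0.2,"y":-0.074,"z":0,"wx":0,"wy":0,"wz":0,"jaw":1},{"x":0.05,"y":-0.02,"z":0,"wx":0,"wy":0,"wz":0,"jaw":1},{"x":0,"y":0,"z":0,"wx":0,"wy":0,"wz":0,"jaw":1},{"x":0,"y":0,"z":0,"wx":0,"wy":0,"wz":0,"jaw":1},{"x":0,"y":0,"z":0,"wx":0,"wy":0,"wz":0,"jaw":1}]'
python3 - <<'E'
from h import *
T=get_image("top");cv2.imwrite("pics/t2.png",T[:,:,::-1])
plan(.4367,-.2587,.1735,-4)
for c in blobs(T,(10,70,60),(28,255,255),(305,235,355,285))[0]:
    e=cv2.fitEllipse(c);print(e,ray("top",e[0],.014))
c=T[240:280,310:350];cv2.imwrite("pics/t2c.png",cv2.resize(c,(400,400),interpolation=cv2.INTER_CUBIC)[:,:,::-1])
E
```

```text
clock: 8.48
tool_pos: [0.5056, 0.0828, 0.252]
ee_rot: [-2.294, -2.145, -0.0]
ft_force: [0.5, -0.4, -0.4]
opening: 0.998
grasp_force: 0.0
clock: 9.32
tool_pos: [0.4687, 0.2087, 0.252]
ee_rot: [2.295, 2.145, -0.0]
ft_force: [0.1, 1.1, -0.6]
opening: 1.001
grasp_force: 0.0
t 9.37 pos [0.4688 0.2085 0.252 ] yaw -3.9 F [ 0.3 -0.4 -0.1] open 0.999 g 0.0
 total shift now-frame [-4.683e+00 -2.000e-03  7.860e-01] goal-frame [-4.683  0.006  0.785] turn [0.    0.    0.002]
((330.1451721191406, 258.92498779296875), (19.4278507232666, 19.488786697387695), 161.38282775878906) [[ 0.54109157 -0.03287865]]
```

View pics/t2c.png

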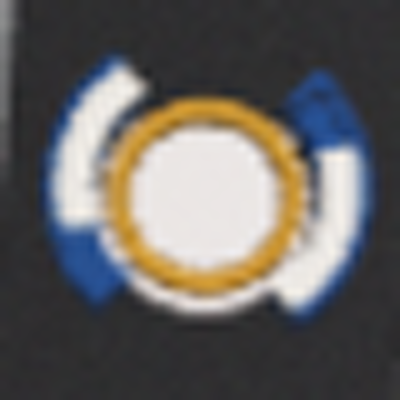

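The crop shows the spacer lying flat inside the bore, centred at (205,195), which is within 2 mm of the axis. I had the sign of tool x wrong, so the arm went the wrong way in free air; now I'll move it to the lens.

```bash
python3 -m handwheel '[{"x":-0.12,"y":0,"z":0,"wx":0,"wy":0,"wz":0,"jaw":1},{"x":-0.24,"y":0,"z":0,"wx":0,"wy":0,"wz":0,"jaw":1},{"x":-0.26,"y":0,"z":0,"wx":0,"wy":0,"wz":0,"jaw":1},{"x":-0.26,"y":0,"z":0,"wx":0,"wy":0,"wz":0,"jaw":1},{"x":-0.26,"y":0,"z":0,"wx":0,"wy":0,"wz":0,"jaw":1},{"x":-0.26,"y":0,"z":0,"wx":0,"wy":0,"wz":0,"jaw":1},{"x":-0.26,"y":0,"z":0,"wx":0,"wy":0,"wz":0,"jaw":1},{"x":-0.26,"y":0,"z":0,"wx":0,"wy":0,"wz":0,"jaw":1},{"x":-0.26,"y":0,"z":0,"wx":0,"wy":0,"wz":0,"jaw":1},{"x":-0.26,"y":0,"z":0,"wx":0,"wy":0,"wz":0,"jaw":1}]'
python3 -m handwheel '[{"x":-0.26,"y":0,"z":0,"wx":0,"wy":0,"wz":0,"jaw":1},{"x":-0.26,"y":0,"z":0,"wx":0,"wy":0,"wz":0,"jaw":1},{"x":-0.26,"y":0,"z":0,"wx":0,"wy":0,"wz":0,"jaw":1},{"x":-0.26,"y":0,"z":0,"wx":0,"wy":0,"wz":0,"jaw":1},{"x":-0.26,"y":0,"z":0,"wx":0,"wy":0,"wz":0,"jaw":1},{"x":-0.26,"y":0,"z":0.1,"wx":0,"wy":0,"wz":0,"jaw":1},{"x":-0.24,"y":0,"z":0.1,"wx":0,"wy":0,"wz":0,"jaw":1},{"x":-0.2,"y":0,"z":0.1,"wx":0,"wy":0,"wz":0,"jaw":1},{"x":-0.1,"y":0,"z":0.1,"wx":0,"wy":0,"wz":0,"jaw":1},{"x":0,"y":0,"z":0,"wx":0,"wy":0,"wz":0,"jaw":1}]'
python3 -m handwheel '[{"x":-0.09,"y":0,"z":0.1,"wx":0,"wy":0,"wz":0,"jaw":1},{"x":0,"y":0,"z":0.1,"wx":0,"wy":0,"wz":0,"jaw":1},{"x":0,"y":0,"z":0,"wx":0,"wy":0,"wz":0,"jaw":1},{"x":0,"y":0,"z":0,"wx":0,"wy":0,"wz":0,"jaw":1},{"x":0,"y":0,"z":0,"wx":0,"wy":0,"wz":0,"jaw":1},{"x":0,"y":0,"z":0,"wx":0,"wy":0,"wz":0,"jaw":1},{"x":0,"y":0,"z":0,"wx":0,"wy":0,"wz":0,"jaw":1},{"x":0,"y":0,"z":0,"wx":0,"wy":0,"wz":0,"jaw":1},{"x":0,"y":0,"z":0,"wx":0,"wy":0,"wz":0,"jaw":1},{"x":0,"y":0,"z":0,"wx":0,"wy":0,"wz":0,"jaw":1}]'
python3 -c "
from h import *
plan(.4364,-.2585,.1738,-4)"
```

```text
clock: 10.2
tool_pos: [0.4515, -0.0368, 0.252]
ee_rot: [2.296, 2.143, -0.0]
ft_force: [0.9, 0.4, 0.0]
opening: 1.0
grasp_force: 0.0
clock: 11.03
tool_pos: [0.4368, -0.246, 0.2102]
ee_rot: [-2.298, -2.139, 0.001]
ft_force: [0.2, -0.2, 0.4]
opening: 1.001
grasp_force: 0.0
clock: 11.87
tool_pos: [0.4377, -0.2527, 0.1922]
ee_rot: [2.294, 2.146, 0.0]
ft_force: [-0.2, 0.5, 1.2]
opening: 0.999
grasp_force: 0.0
t 11.87 pos [ 0.4377 -0.2527  0.1922] yaw -3.8 F [-0.2  0.5  1.2] open 0.999 g 0.0
 total shift now-frame [-0.058 -0.009  0.184] goal-frame [-0.058 -0.008  0.184] turn [0.    0.    0.004]
```

```bash
python3 -m handwheel '[{"x":-0.058,"y":-0.008,"z":0.05,"wx":0,"wy":0,"wz":0,"jaw":1},{"x":0,"y":0,"z":0.07,"wx":0,"wy":0,"wz":0,"jaw":0.9},{"x":0,"y":0,"z":0.064,"wx":0,"wy":0,"wz":0,"jaw":0.8},{"x":0,"y":0,"z":0,"wx":0,"wy":0,"wz":0,"jaw":0.7},{"x":0,"y":0,"z":0,"wx":0,"wy":0,"wz":0,"jaw":0.65},{"x":0,"y":0,"z":0,"wx":0,"wy":0,"wz":0,"jaw":0.6},{"x":0,"y":0,"z":0,"wx":0,"wy":0,"wz":0,"jaw":0.5},{"x":0,"y":0,"z":0,"wx":0,"wy":0,"wz":0,"jaw":0.4},{"x":0,"y":0,"z":0,"wx":0,"wy":0,"wz":0,"jaw":0.4},{"x":0,"y":0,"z":0,"wx":0,"wy":0,"wz":0,"jaw":0.4}]' 30
python3 -c "
from h import *
plan(.5387,-.0305,.25,-4)"
```

```text
clock: 12.7
tool_pos: [0.4364, -0.2585, 0.1738]
ee_rot: [2.294, 2.146, 0.0]
ft_force: [-1.0, -0.4, 2.5]
opening: 0.537
grasp_force: 30.8
t 12.7 pos [ 0.4364 -0.2585  0.1738] yaw -3.8 F [-1.  -0.4  2.5] open 0.537 g 30.8
 total shift now-frame [ 2.343  0.868 -0.762] goal-frame [ 2.346  0.861 -0.762] turn [0.    0.    0.004]
```

```bash
python3 -m handwheel '[{"x":0,"y":0,"z":-0.05,"wx":0,"wy":0,"wz":0,"jaw":0.4},{"x":0,"y":0,"z":-0.15,"wx":0,"wy":0,"wz":0,"jaw":0.4},{"x":0,"y":0,"z":-0.2,"wx":0,"wy":0,"wz":0,"jaw":0.4},{"x":0,"y":0,"z":-0.2,"wx":0,"wy":0,"wz":0,"jaw":0.4},{"x":0.1,"y":0.037,"z":-0.15,"wx":0,"wy":0,"wz":0,"jaw":0.4},{"x":0.2,"y":0.074,"z":0,"wx":0,"wy":0,"wz":0,"jaw":0.4},{"x":0.2,"y":0.074,"z":0,"wx":0,"wy":0,"wz":0,"jaw":0.4},{"x":0.2,"y":0.074,"z":0,"wx":0,"wy":0,"wz":0,"jaw":0.4},{"x":0.2,"y":0.074,"z":0,"wx":0,"wy":0,"wz":0,"jaw":0.4},{"x":0.2,"y":0.074,"z":0,"wx":0,"wy":0,"wz":0,"jaw":0.4}]'
python3 -m handwheel '[{"x":0.2,"y":0.074,"z":0,"wx":0,"wy":0,"wz":0,"jaw":0.4},{"x":0.2,"y":0.074,"z":0,"wx":0,"wy":0,"wz":0,"jaw":0.4},{"x":0.2,"y":0.074,"z":0,"wx":0,"wy":0,"wz":0,"jaw":0.4},{"x":0.2,"y":0.074,"z":0,"wx":0,"wy":0,"wz":0,"jaw":0.4},{"x":0.2,"y":0.074,"z":0,"wx":0,"wy":0,"wz":0,"jaw":0.4},{"x":0.14,"y":0.05,"z":0,"wx":0,"wy":0,"wz":0,"jaw":0.4},{"x":0.1,"y":0.034,"z":0,"wx":0,"wy":0,"wz":0.004,"jaw":0.4},{"x":0,"y":0,"z":0,"wx":0,"wy":0,"wz":0,"jaw":0.4},{"x":0,"y":0,"z":0,"wx":0,"wy":0,"wz":0,"jaw":0.4},{"x":0,"y":0,"z":0,"wx":0,"wy":0,"wz":0,"jaw":0.4}]'
python3 -c "
from h import *
plan(.5387,-.0309,.1898,-4)"
```

```text
clock: 13.53
tool_pos: [0.4847, -0.1506, 0.249]
ee_rot: [2.295, 2.145, 0.001]
ft_force: [0.6, 0.4, 0.7]
opening: 0.536
grasp_force: 30.9
clock: 14.37
tool_pos: [0.5377, -0.0313, 0.2486]
ee_rot: [-2.298, -2.141, 0.001]
ft_force: [0.2, -0.6, -0.1]
opening: 0.542
grasp_force: 30.9
t 14.37 pos [ 0.5377 -0.0313  0.2486] yaw -4.1 F [ 0.2 -0.6 -0.1] open 0.542 g 30.9
 total shift now-frame [0.005 0.01  0.588] goal-frame [0.005 0.01  0.588] turn [-0.     0.    -0.001]
```

```bash
python3 -m handwheel '[{"x":0.005,"y":0.01,"z":0.02,"wx":0,"wy":0,"wz":0,"jaw":0.4},{"x":0,"y":0,"z":0.1,"wx":0,"wy":0,"wz":0,"jaw":0.4},{"x":0,"y":0,"z":0.1,"wx":0,"wy":0,"wz":0,"jaw":0.4},{"x":0,"y":0,"z":0.1,"wx":0,"wy":0,"wz":0,"jaw":0.4},{"x":0,"y":0,"z":0.08,"wx":0,"wy":0,"wz":0,"jaw":0.4},{"x":0,"y":0,"z":0.08,"wx":0,"wy":0,"wz":0,"jaw":0.4},{"x":0,"y":0,"z":0.06,"wx":0,"wy":0,"wz":0,"jaw":0.4},{"x":0,"y":0,"z":0.03,"wx":0,"wy":0,"wz":0,"jaw":0.4},{"x":0,"y":0,"z":0,"wx":0,"wy":0,"wz":0,"jaw":0.4},{"x":0,"y":0,"z":0,"wx":0,"wy":0,"wz":0,"jaw":0.4}]'
python3 -c "
from h import *
plan(.5387,-.0309,.1898,-4)"
```

```text
clock: 15.2
tool_pos: [0.5391, -0.0303, 0.1915]
ee_rot: [-2.298, -2.142, 0.0]
ft_force: [-0.1, 0.4, 0.1]
opening: 0.538
grasp_force: 30.9
t 15.2 pos [ 0.5391 -0.0303  0.1915] yaw -4.0 F [-0.1  0.4  0.1] open 0.538 g 30.9
 total shift now-frame [-0.006 -0.003  0.017] goal-frame [-0.006 -0.003  0.017] turn [-0. -0. -0.]
```

```bash
python3 -m handwheel '[{"x":-0.006,"y":-0.003,"z":0.008,"wx":0,"wy":0,"wz":0,"jaw":0.4},{"x":0,"y":0,"z":0.007,"wx":0,"wy":0,"wz":0,"jaw":0.4},{"x":0,"y":0,"z":0.005,"wx":0,"wy":0,"wz":0,"jaw":0.4},{"x":0,"y":0,"z":0,"wx":0,"wy":0,"wz":0,"jaw":0.4},{"x":0,"y":0,"z":0,"wx":0,"wy":0,"wz":0,"jaw":0.4},{"x":0,"y":0,"z":0,"wx":0,"wy":0,"wz":0,"jaw":0.4},{"x":0,"y":0,"z":0,"wx":0,"wy":0,"wz":0,"jaw":0.4},{"x":0,"y":0,"z":0,"wx":0,"wy":0,"wz":0,"jaw":0.4},{"x":0,"y":0,"z":0,"wx":0,"wy":0,"wz":0,"jaw":0.4},{"x":0,"y":0,"z":0,"wx":0,"wy":0,"wz":0,"jaw":0.4}]' 20
python3 -c "
from h import *
plan(.5387,-.0309,.1898,-4)"
```

```text
clock: 16.03
tool_pos: [0.5388, -0.031, 0.1898]
ee_rot: [2.298, 2.142, 0.001]
ft_force: [0.0, -0.2, 2.2]
opening: 0.539
grasp_force: 31.1
t 16.03 pos [ 0.5388 -0.031   0.1898] yaw -4.0 F [ 0.  -0.2  2.2] open 0.539 g 31.1
 total shift now-frame [ 0.001 -0.001  0.   ] goal-frame [ 0.001 -0.001  0.   ] turn [ 0.001 -0.    -0.   ]
```

```bash
python3 -m handwheel '[{"x":0,"y":0,"z":0,"wx":0,"wy":0,"wz":0,"jaw":0.5},{"x":0,"y":0,"z":0,"wx":0,"wy":0,"wz":0,"jaw":0.53},{"x":0,"y":0,"z":0,"wx":0,"wy":0,"wz":0,"jaw":0.55},{"x":0,"y":0,"z":0,"wx":0,"wy":0,"wz":0,"jaw":0.58},{"x":0,"y":0,"z":0,"wx":0,"wy":0,"wz":0,"jaw":0.62},{"x":0,"y":0,"z":0,"wx":0,"wy":0,"wz":0,"jaw":0.7},{"x":0,"y":0,"z":0,"wx":0,"wy":0,"wz":0,"jaw":0.75},{"x":0,"y":0,"z":0,"wx":0,"wy":0,"wz":0,"jaw":0.75},{"x":0,"y":0,"z":0,"wx":0,"wy":0,"wz":0,"jaw":0.75},{"x":0,"y":0,"z":-0.05,"wx":0,"wy":0,"wz":0,"jaw":0.75}]'
python3 -m handwheel '[{"x":0,"y":0,"z":-0.2,"wx":0,"wy":0,"wz":0,"jaw":0.75},{"x":0,"y":0,"z":-0.25,"wx":0,"wy":0,"wz":0,"jaw":0.75},{"x":0,"y":0,"z":-0.25,"wx":0,"wy":0,"wz":0,"jaw":0.75},{"x":0.15,"y":0.05,"z":-0.2,"wx":0,"wy":0,"wz":0,"jaw":0.75},{"x":0.25,"y":0.1,"z":0,"wx":0,"wy":0,"wz":0,"jaw":0.8},{"x":0.25,"y":0.1,"z":0,"wx":0,"wy":0,"wz":0,"jaw":0.8},{"x":0.25,"y":0.1,"z":0,"wx":0,"wy":0,"wz":0,"jaw":0.8},{"x":0.25,"y":0.1,"z":0,"wx":0,"wy":0,"wz":0,"jaw":0.8},{"x":0.25,"y":0.1,"z":0,"wx":0,"wy":0,"wz":0,"jaw":0.8},{"x":0.25,"y":0.1,"z":0,"wx":0,"wy":0,"wz":0,"jaw":0.8}]'
python3 -m handwheel '[{"x":0.25,"y":0.1,"z":0,"wx":0,"wy":0,"wz":0,"jaw":0.8},{"x":0.25,"y":0.1,"z":0,"wx":0,"wy":0,"wz":0,"jaw":0.8},{"x":0.15,"y":0.03,"z":0,"wx":0,"wy":0,"wz":-0.147,"jaw":0.8},{"x":0,"y":0,"z":0,"wx":0,"wy":0,"wz":-0.147,"jaw":0.8},{"x":0,"y":0,"z":0,"wx":0,"wy":0,"wz":-0.147,"jaw":0.8},{"x":0,"y":0,"z":0,"wx":0,"wy":0,"wz":-0.147,"jaw":0.8},{"x":0,"y":0,"z":0,"wx":0,"wy":0,"wz":-0.147,"jaw":0.8},{"x":0,"y":0,"z":0,"wx":0,"wy":0,"wz":-0.147,"jaw":0.8},{"x":0,"y":0,"z":0,"wx":0,"wy":0,"wz":-0.147,"jaw":0.8},{"x":0,"y":0,"z":0,"wx":0,"wy":0,"wz":-0.147,"jaw":0.8}]'
python3 -m handwheel '[{"x":0,"y":0,"z":0,"wx":0,"wy":0,"wz":-0.147,"jaw":0.8},{"x":0,"y":0,"z":0,"wx":0,"wy":0,"wz":-0.147,"jaw":0.8},{"x":0,"y":0,"z":0,"wx":0,"wy":0,"wz":-0.147,"jaw":0.8},{"x":0,"y":0,"z":0,"wx":0,"wy":0,"wz":-0.147,"jaw":0.8},{"x":0,"y":0,"z":0,"wx":0,"wy":0,"wz":-0.147,"jaw":0.8},{"x":0,"y":0,"z":0,"wx":0,"wy":0,"wz":0,"jaw":0.8},{"x":0,"y":0,"z":0,"wx":0,"wy":0,"wz":0,"jaw":0.8},{"x":0,"y":0,"z":0,"wx":0,"wy":0,"wz":0,"jaw":0.8},{"x":0,"y":0,"z":0,"wx":0,"wy":0,"wz":0,"jaw":0.8},{"x":0,"y":0,"z":0,"wx":0,"wy":0,"wz":0,"jaw":0.8}]'
python3 - <<'E'
from h import *
T=get_image("top");cv2.imwrite("pics/t3.png",T[:,:,::-1])
plan(.6368,.232,.193,82)
for c in blobs(T,(50,80,40),(85,255,255),(305,235,355,285))[0]:
    e=cv2.fitEllipse(c);print(e,ray("top",e[0],.022))
c=T[240:280,310:350];cv2.imwrite("pics/t3c.png",cv2.resize(c,(400,400),interpolation=cv2.INTER_CUBIC)[:,:,::-1])
E
```

```text
clock: 16.87
tool_pos: [0.5381, -0.0309, 0.1939]
ee_rot: [-2.297, -2.141, 0.002]
ft_force: [-0.7, 0.6, -0.5]
opening: 0.748
grasp_force: 0.0
clock: 17.7
tool_pos: [0.6154, 0.1303, 0.2851]
ee_rot: [2.298, 2.142, 0.001]
ft_force: [0.8, -1.1, -1.1]
opening: 0.803
grasp_force: 0.0
clock: 18.53
tool_pos: [0.6425, 0.1923, 0.2849]
ee_rot: [-1.094, -2.945, -0.0]
ft_force: [0.7, 0.9, 0.2]
opening: 0.803
grasp_force: 0.0
clock: 19.37
tool_pos: [0.6425, 0.1923, 0.2846]
ee_rot: [-0.222, -3.134, -0.0]
ft_force: [0.8, 0.7, 0.2]
opening: 0.796
grasp_force: 0.0
t 19.42 pos [0.6426 0.1923 0.2846] yaw 81.9 F [-0.  -0.6 -0.3] open 0.799 g 0.0
 total shift now-frame [0.113 0.385 0.916] goal-frame [0.112 0.385 0.916] turn [ 0.    -0.    -0.002]
((329.7615661621094, 258.9131774902344), (18.38213539123535, 19.003957748413086), 151.8026123046875) [[ 0.54009267 -0.03177957]]
```

View pics/t3c.png

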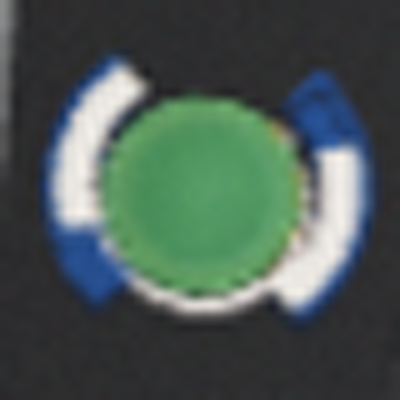

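The crop shows the lens dome-up at (203,195), seated over the spacer and within 1 mm of the axis. Next I'll lower onto the ring's tabs.

```bash
python3 -m handwheel '[{"x":0.055,"y":0.19,"z":0.1,"wx":0,"wy":0,"wz":0,"jaw":0.8},{"x":0.058,"y":0.195,"z":0.1,"wx":0,"wy":0,"wz":0,"jaw":0.8},{"x":0,"y":0,"z":0.15,"wx":0,"wy":0,"wz":0,"jaw":0.8},{"x":0,"y":0,"z":0.15,"wx":0,"wy":0,"wz":0,"jaw":0.8},{"x":0,"y":0,"z":0.15,"wx":0,"wy":0,"wz":0,"jaw":0.8},{"x":0,"y":0,"z":0.1,"wx":0,"wy":0,"wz":0,"jaw":0.8},{"x":0,"y":0,"z":0.1,"wx":0,"wy":0,"wz":0,"jaw":0.8},{"x":0,"y":0,"z":0.05,"wx":0,"wy":0,"wz":0,"jaw":0.75},{"x":0,"y":0,"z":0,"wx":0,"wy":0,"wz":0,"jaw":0.7},{"x":0,"y":0,"z":0,"wx":0,"wy":0,"wz":0,"jaw":0.65}]' 25
python3 -m handwheel '[{"x":0,"y":0,"z":0,"wx":0,"wy":0,"wz":0,"jaw":0.6},{"x":0,"y":0,"z":0,"wx":0,"wy":0,"wz":0,"jaw":0.55},{"x":0,"y":0,"z":0,"wx":0,"wy":0,"wz":0,"jaw":0.5},{"x":0,"y":0,"z":0,"wx":0,"wy":0,"wz":0,"jaw":0.45},{"x":0,"y":0,"z":0,"wx":0,"wy":0,"wz":0,"jaw":0.4},{"x":0,"y":0,"z":0,"wx":0,"wy":0,"wz":0,"jaw":0.35},{"x":0,"y":0,"z":0,"wx":0,"wy":0,"wz":0,"jaw":0.35},{"x":0,"y":0,"z":0,"wx":0,"wy":0,"wz":0,"jaw":0.35},{"x":0,"y":0,"z":0,"wx":0,"wy":0,"wz":0,"jaw":0.35},{"x":0,"y":0,"z":0,"wx":0,"wy":0,"wz":0,"jaw":0.35}]' 25
python3 -c "
from h import *
plan(.5387,-.0309,.30,29)"
```

```text
clock: 20.25
tool_pos: [0.6369, 0.2319, 0.1948]
ee_rot: [0.22, 3.134, 0.0]
ft_force: [-0.2, -0.8, -0.2]
opening: 0.651
grasp_force: 0.0
clock: 21.08
tool_pos: [0.6373, 0.2321, 0.1958]
ee_rot: [0.22, 3.132, 0.001]
ft_force: [0.2, -0.3, 5.8]
opening: 0.506
grasp_force: 26.6
t 21.08 pos [0.6373 0.2321 0.1958] yaw 82.0 F [ 0.2 -0.3  5.8] open 0.506 g 26.6
 total shift now-frame [ 0.606 -2.741 -1.045] goal-frame [-1.822 -2.137 -1.042] turn [0.002 0.002 1.177]
```

```bash
python3 -m handwheel '[{"x":0,"y":0,"z":-0.05,"wx":0,"wy":0,"wz":0,"jaw":0.35},{"x":0,"y":0,"z":-0.15,"wx":0,"wy":0,"wz":0,"jaw":0.35},{"x":0,"y":0,"z":-0.2,"wx":0,"wy":0,"wz":0,"jaw":0.35},{"x":0,"y":0,"z":-0.2,"wx":0,"wy":0,"wz":0,"jaw":0.35},{"x":0.03,"y":-0.12,"z":-0.2,"wx":0,"wy":0,"wz":0,"jaw":0.35},{"x":0.05,"y":-0.23,"z":-0.05,"wx":0,"wy":0,"wz":0,"jaw":0.35},{"x":0.05,"y":-0.23,"z":0,"wx":0,"wy":0,"wz":0,"jaw":0.35},{"x":0.05,"y":-0.23,"z":0,"wx":0,"wy":0,"wz":0,"jaw":0.35},{"x":0.05,"y":-0.23,"z":0,"wx":0,"wy":0,"wz":0,"jaw":0.35},{"x":0.05,"y":-0.23,"z":0,"wx":0,"wy":0,"wz":0,"jaw":0.35}]' 40
python3 -m handwheel '[{"x":0.05,"y":-0.23,"z":0,"wx":0,"wy":0,"wz":0,"jaw":0.35},{"x":0.05,"y":-0.23,"z":0,"wx":0,"wy":0,"wz":0,"jaw":0.35},{"x":0.05,"y":-0.23,"z":0,"wx":0,"wy":0,"wz":0,"jaw":0.35},{"x":0.05,"y":-0.23,"z":0,"wx":0,"wy":0,"wz":0,"jaw":0.35},{"x":0.05,"y":-0.23,"z":0,"wx":0,"wy":0,"wz":0,"jaw":0.35},{"x":0.05,"y":-0.23,"z":0,"wx":0,"wy":0,"wz":0,"jaw":0.35},{"x":0.026,"y":-0.1,"z":0,"wx":0,"wy":0,"wz":0,"jaw":0.35},{"x":0,"y":0,"z":0,"wx":0,"wy":0,"wz":0.14,"jaw":0.35},{"x":0,"y":0,"z":0,"wx":0,"wy":0,"wz":0.14,"jaw":0.35},{"x":0,"y":0,"z":0,"wx":0,"wy":0,"wz":0.14,"jaw":0.35}]'
python3 -m handwheel '[{"x":0,"y":0,"z":0,"wx":0,"wy":0,"wz":0.14,"jaw":0.35},{"x":0,"y":0,"z":0,"wx":0,"wy":0,"wz":0.14,"jaw":0.35},{"x":0,"y":0,"z":0,"wx":0,"wy":0,"wz":0.14,"jaw":0.35},{"x":0,"y":0,"z":0,"wx":0,"wy":0,"wz":0.14,"jaw":0.35},{"x":0,"y":0,"z":0,"wx":0,"wy":0,"wz":0.14,"jaw":0.35},{"x":0,"y":0,"z":0,"wx":0,"wy":0,"wz":0.05,"jaw":0.35},{"x":0,"y":0,"z":0,"wx":0,"wy":0,"wz":0,"jaw":0.35},{"x":0,"y":0,"z":0,"wx":0,"wy":0,"wz":0,"jaw":0.35},{"x":0,"y":0,"z":0,"wx":0,"wy":0,"wz":0,"jaw":0.35},{"x":0,"y":0,"z":0,"wx":0,"wy":0,"wz":0,"jaw":0.35}]'
python3 - <<'E'
from h import *
plan(.5387,-.0309,.235,29)
T=get_image("scene");x,y=proj("scene",[.5387,-.0309,.08])[0].astype(int)
c=T[y-50:y+50,x-60:x+60];cv2.imwrite("pics/s4c.png",cv2.resize(c,(720,600),interpolation=cv2.INTER_CUBIC)[:,:,::-1]);print(x,y)
P=np.array([[.5397,-.0322,z] for z in(.10,)]);print(proj("scene",P))
E
```

```text
clock: 21.92
tool_pos: [0.5905, 0.1093, 0.2794]
ee_rot: [-0.219, -3.133, -0.0]
ft_force: [-0.6, -0.3, -0.9]
opening: 0.5
grasp_force: 41.5
clock: 22.75
tool_pos: [0.5381, -0.032, 0.2795]
ee_rot: [-0.741, -3.052, -0.001]
ft_force: [0.2, -0.1, -0.4]
opening: 0.505
grasp_force: 41.6
clock: 23.58
tool_pos: [0.5383, -0.0317, 0.2795]
ee_rot: [-1.585, -2.712, -0.0]
ft_force: [0.6, -0.2, -0.2]
opening: 0.507
grasp_force: 41.6
t 23.58 pos [ 0.5383 -0.0317  0.2795] yaw 29.4 F [ 0.6 -0.2 -0.2] open 0.507 g 41.6
 total shift now-frame [0.005 0.007 0.445] goal-frame [0.005 0.007 0.445] turn [-0.    -0.     0.008]
312 221
[[311.3463741 214.5033185]]
```

View pics/s4c.png

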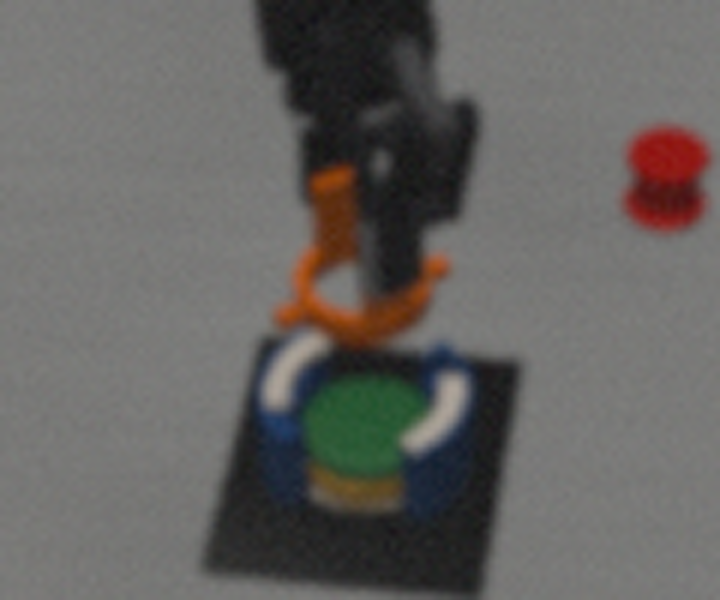

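The view shows the ring level, with lugs at (287,315) and (440,265). They are over the blue entry slots at about (283,425) and (440,352). I'll lower it.

```bash
python3 -m handwheel '[{"x":0.003,"y":0.005,"z":0.08,"wx":0,"wy":0,"wz":0.008,"jaw":0.35},{"x":0,"y":0,"z":0.1,"wx":0,"wy":0,"wz":0,"jaw":0.35},{"x":0,"y":0,"z":0.1,"wx":0,"wy":0,"wz":0,"jaw":0.35},{"x":0,"y":0,"z":0.08,"wx":0,"wy":0,"wz":0,"jaw":0.35},{"x":0,"y":0,"z":0.06,"wx":0,"wy":0,"wz":0,"jaw":0.35},{"x":0,"y":0,"z":0.03,"wx":0,"wy":0,"wz":0,"jaw":0.35},{"x":0,"y":0,"z":0.02,"wx":0,"wy":0,"wz":0,"jaw":0.35},{"x":0,"y":0,"z":0.02,"wx":0,"wy":0,"wz":0,"jaw":0.35},{"x":0,"y":0,"z":0,"wx":0,"wy":0,"wz":0,"jaw":0.35},{"x":0,"y":0,"z":0,"wx":0,"wy":0,"wz":0,"jaw":0.35}]'
python3 -c "
from h import *
plan(.5387,-.0312,.2253,29);print(status.observe()['ft_torque'])"
```

```text
clock: 24.47
tool_pos: [0.5388, -0.0314, 0.2308]
ee_rot: [1.595, 2.706, 0.0]
ft_force: [0.2, 0.8, -1.2]
opening: 0.501
grasp_force: 41.6
t 24.47 pos [ 0.5388 -0.0314  0.2308] yaw 29.0 F [ 0.2  0.8 -1.2] open 0.501 g 41.6
 total shift now-frame [0.002 0.    0.055] goal-frame [0.002 0.    0.055] turn [ 0.     0.    -0.001]
[-0.03529274 -0.00536949 -0.02217949]
```

```bash
python3 -m handwheel '[{"x":0,"y":0,"z":0.015,"wx":0,"wy":0,"wz":0,"jaw":0.35},{"x":0,"y":0,"z":0.015,"wx":0,"wy":0,"wz":0,"jaw":0.35},{"x":0,"y":0,"z":0.01,"wx":0,"wy":0,"wz":0,"jaw":0.35},{"x":0,"y":0,"z":0.01,"wx":0,"wy":0,"wz":0,"jaw":0.35},{"x":0,"y":0,"z":0.005,"wx":0,"wy":0,"wz":0,"jaw":0.35},{"x":0,"y":0,"z":0,"wx":0,"wy":0,"wz":0,"jaw":0.35},{"x":0,"y":0,"z":0,"wx":0,"wy":0,"wz":0,"jaw":0.35},{"x":0,"y":0,"z":0,"wx":0,"wy":0,"wz":0,"jaw":0.35},{"x":0,"y":0,"z":0,"wx":0,"wy":0,"wz":0,"jaw":0.35},{"x":0,"y":0,"z":0,"wx":0,"wy":0,"wz":0,"jaw":0.35}]'
python3 -c "
from h import *
plan(.5387,-.0312,.2253,29);print(status.observe()['ft_torque'])"
```

```text
clock: 25.3
tool_pos: [0.5386, -0.0313, 0.2253]
ee_rot: [1.595, 2.706, 0.0]
ft_force: [-0.9, 1.1, 5.1]
opening: 0.502
grasp_force: 42.0
t 25.3 pos [ 0.5386 -0.0313  0.2253] yaw 29.0 F [-0.9  1.1  5.1] open 0.502 g 42.0
 total shift now-frame [0.001 0.001 0.   ] goal-frame [0.001 0.001 0.   ] turn [ 0.     0.    -0.001]
[0.0730797  0.28774927 0.00824873]
```

```bash
python3 -m handwheel '[{"x":0,"y":0,"z":0,"wx":0,"wy":0,"wz":0.05,"jaw":0.35},{"x":0,"y":0,"z":0,"wx":0,"wy":0,"wz":0.1,"jaw":0.35},{"x":0,"y":0,"z":0,"wx":0,"wy":0,"wz":0.1,"jaw":0.35},{"x":0,"y":0,"z":0,"wx":0,"wy":0,"wz":0.1,"jaw":0.35},{"x":0,"y":0,"z":0,"wx":0,"wy":0,"wz":0.1,"jaw":0.35},{"x":0,"y":0,"z":0,"wx":0,"wy":0,"wz":0.1,"jaw":0.35},{"x":0,"y":0,"z":0,"wx":0,"wy":0,"wz":0.1,"jaw":0.35},{"x":0,"y":0,"z":0.005,"wx":0,"wy":0,"wz":0,"jaw":0.35},{"x":0,"y":0,"z":0,"wx":0,"wy":0,"wz":0,"jaw":0.35},{"x":0,"y":0,"z":0,"wx":0,"wy":0,"wz":0,"jaw":0.35}]'
python3 -c "
from h import *
plan(.5387,-.0312,.2253,29-42);print(status.observe()['ft_torque'])"
```

```text
clock: 26.13
tool_pos: [0.5391, -0.0315, 0.2251]
ee_rot: [2.225, 2.217, 0.001]
ft_force: [-1.3, 0.6, 5.5]
opening: 0.501
grasp_force: 42.2
t 26.13 pos [ 0.5391 -0.0315  0.2251] yaw -0.2 F [-1.3  0.6  5.5] open 0.501 g 42.2
 total shift now-frame [ 0.003 -0.004 -0.002] goal-frame [ 0.002 -0.004 -0.002] turn [0.002 0.    0.284]
[ 0.01309296  0.16641841 -0.1143629 ]
```

```bash
python3 -m handwheel '[{"x":0,"y":0,"z":0,"wx":0,"wy":0,"wz":0.03,"jaw":0.35},{"x":0,"y":0,"z":0,"wx":0,"wy":0,"wz":0.03,"jaw":0.35},{"x":0,"y":0,"z":0,"wx":0,"wy":0,"wz":0.03,"jaw":0.35},{"x":0,"y":0,"z":0.005,"wx":0,"wy":0,"wz":0,"jaw":0.35},{"x":0,"y":0,"z":0.005,"wx":0,"wy":0,"wz":0,"jaw":0.35},{"x":0,"y":0,"z":0,"wx":0,"wy":0,"wz":0,"jaw":0.35},{"x":0,"y":0,"z":0,"wx":0,"wy":0,"wz":0,"jaw":0.35},{"x":0,"y":0,"z":0,"wx":0,"wy":0,"wz":0,"jaw":0.35},{"x":0,"y":0,"z":0,"wx":0,"wy":0,"wz":0,"jaw":0.35},{"x":0,"y":0,"z":0,"wx":0,"wy":0,"wz":0,"jaw":0.35}]'
python3 -c "
from h import *
plan(.5387,-.0312,.2253,29-42);print(status.observe()['ft_torque'])"
```

```text
clock: 26.97
tool_pos: [0.5391, -0.0314, 0.225]
ee_rot: [2.301, 2.136, 0.002]
ft_force: [-2.4, 0.5, 12.2]
opening: 0.505
grasp_force: 43.0
t 26.97 pos [ 0.5391 -0.0314  0.225 ] yaw -4.3 F [-2.4  0.5 12.2] open 0.505 g 43.0
 total shift now-frame [ 0.002 -0.004 -0.003] goal-frame [ 0.001 -0.004 -0.003] turn [0.003 0.    0.194]
[ 0.11417418  0.5724809  -0.05757748]
```

```bash
python3 -m handwheel '[{"x":0,"y":0,"z":0,"wx":0,"wy":0,"wz":0.03,"jaw":0.35},{"x":0,"y":0,"z":0,"wx":0,"wy":0,"wz":0.03,"jaw":0.35},{"x":0,"y":0,"z":0,"wx":0,"wy":0,"wz":0.03,"jaw":0.35},{"x":0,"y":0,"z":0,"wx":0,"wy":0,"wz":0,"jaw":0.35},{"x":0,"y":0,"z":0,"wx":0,"wy":0,"wz":0,"jaw":0.35},{"x":0,"y":0,"z":0,"wx":0,"wy":0,"wz":0,"jaw":0.35},{"x":0,"y":0,"z":0,"wx":0,"wy":0,"wz":0,"jaw":0.35},{"x":0,"y":0,"z":0,"wx":0,"wy":0,"wz":0,"jaw":0.35},{"x":0,"y":0,"z":0,"wx":0,"wy":0,"wz":0,"jaw":0.35},{"x":0,"y":0,"z":0,"wx":0,"wy":0,"wz":0,"jaw":0.35}]'
python3 -c "
from h import *
plan(.5387,-.0312,.2253,29-42);print(status.observe()['ft_torque'])"
```

```text
clock: 27.8
tool_pos: [0.5394, -0.0315, 0.2249]
ee_rot: [2.375, 2.053, 0.003]
ft_force: [-1.6, 0.5, 10.8]
opening: 0.505
grasp_force: 42.7
t 27.8 pos [ 0.5394 -0.0315  0.2249] yaw -8.3 F [-1.6  0.5 10.8] open 0.505 g 42.7
 total shift now-frame [ 0.002 -0.007 -0.004] goal-frame [ 0.001 -0.008 -0.004] turn [ 0.004 -0.     0.104]
[ 0.09667618  0.32975921 -0.05336105]
```

Still on the track at 37°. I'll keep turning.

```bash
python3 -m handwheel '[{"x":0,"y":0,"z":0,"wx":0,"wy":0,"wz":0.03,"jaw":0.35},{"x":0,"y":0,"z":0,"wx":0,"wy":0,"wz":0.03,"jaw":0.35},{"x":0,"y":0,"z":0,"wx":0,"wy":0,"wz":0.03,"jaw":0.35},{"x":0,"y":0,"z":0,"wx":0,"wy":0,"wz":0,"jaw":0.35},{"x":0,"y":0,"z":0,"wx":0,"wy":0,"wz":0,"jaw":0.35},{"x":0,"y":0,"z":0,"wx":0,"wy":0,"wz":0,"jaw":0.35},{"x":0,"y":0,"z":0,"wx":0,"wy":0,"wz":0,"jaw":0.35},{"x":0,"y":0,"z":0,"wx":0,"wy":0,"wz":0,"jaw":0.35},{"x":0,"y":0,"z":0,"wx":0,"wy":0,"wz":0,"jaw":0.35},{"x":0,"y":0,"z":0,"wx":0,"wy":0,"wz":0,"jaw":0.35}]'
python3 -c "
from h import *
plan(.5387,-.0312,.2253,29-42);print(status.observe()['ft_torque'])"
```

```text
clock: 28.63
tool_pos: [0.5399, -0.0315, 0.2247]
ee_rot: [2.445, 1.968, 0.004]
ft_force: [1.8, 1.1, 6.2]
opening: 0.502
grasp_force: 42.2
t 28.63 pos [ 0.5399 -0.0315  0.2247] yaw -12.4 F [1.8 1.1 6.2] open 0.502 g 42.2
 total shift now-frame [ 0.    -0.013 -0.006] goal-frame [ 0.    -0.013 -0.006] turn [ 0.005 -0.001  0.014]
[-0.0178146  -0.38466375  0.02749488]
```

```bash
python3 -m handwheel '[{"x":0,"y":0,"z":0,"wx":0,"wy":0,"wz":0.03,"jaw":0.35},{"x":0,"y":0,"z":0,"wx":0,"wy":0,"wz":0.02,"jaw":0.35},{"x":0,"y":0,"z":0.005,"wx":0,"wy":0,"wz":0,"jaw":0.35},{"x":0,"y":0,"z":0.005,"wx":0,"wy":0,"wz":0,"jaw":0.35},{"x":0,"y":0,"z":0,"wx":0,"wy":0,"wz":0,"jaw":0.35},{"x":0,"y":0,"z":0,"wx":0,"wy":0,"wz":0,"jaw":0.35},{"x":0,"y":0,"z":0,"wx":0,"wy":0,"wz":0,"jaw":0.35},{"x":0,"y":0,"z":0,"wx":0,"wy":0,"wz":0,"jaw":0.35},{"x":0,"y":0,"z":0,"wx":0,"wy":0,"wz":0,"jaw":0.35},{"x":0,"y":0,"z":0,"wx":0,"wy":0,"wz":0,"jaw":0.35}]'
python3 -c "
from h import *
plan(.5387,-.0312,.2253,29-42);print(status.observe()['ft_torque'])"
```

```text
clock: 29.47
tool_pos: [0.5402, -0.0315, 0.2242]
ee_rot: [2.483, 1.918, 0.006]
ft_force: [1.5, 0.4, 9.7]
opening: 0.506
grasp_force: 42.7
t 29.47 pos [ 0.5402 -0.0315  0.2242] yaw -14.6 F [1.5 0.4 9.7] open 0.506 g 42.7
 total shift now-frame [-0.001 -0.015 -0.011] goal-frame [-0.    -0.015 -0.011] turn [ 0.007 -0.001 -0.036]
[-0.04121185 -0.43058353  0.07487962]
```

```bash
python3 -m handwheel '[{"x":0,"y":-0.01,"z":0,"wx":0,"wy":0,"wz":0.03,"jaw":0.35},{"x":0,"y":0,"z":0,"wx":0,"wy":0,"wz":0.03,"jaw":0.35},{"x":0,"y":0,"z":0,"wx":0,"wy":0,"wz":0.03,"jaw":0.35},{"x":0,"y":0,"z":0,"wx":0,"wy":0,"wz":0,"jaw":0.35},{"x":0,"y":0,"z":0,"wx":0,"wy":0,"wz":0,"jaw":0.35},{"x":0,"y":0,"z":0,"wx":0,"wy":0,"wz":0,"jaw":0.35},{"x":0,"y":0,"z":0,"wx":0,"wy":0,"wz":0,"jaw":0.35},{"x":0,"y":0,"z":0,"wx":0,"wy":0,"wz":0,"jaw":0.35},{"x":0,"y":0,"z":0,"wx":0,"wy":0,"wz":0,"jaw":0.35},{"x":0,"y":0,"z":0,"wx":0,"wy":0,"wz":0,"jaw":0.35}]'
python3 -c "
from h import *
plan(.5387,-.0312,.2253,29-42);print(status.observe()['ft_torque'])"
```

```text
clock: 30.3
tool_pos: [0.5374, -0.031, 0.2223]
ee_rot: [-2.553, -1.83, 0.001]
ft_force: [0.9, 0.3, -0.8]
opening: 0.504
grasp_force: 41.6
t 30.3 pos [ 0.5374 -0.031   0.2223] yaw -18.7 F [ 0.9  0.3 -0.8] open 0.504 g 41.6
 total shift now-frame [ 0.002  0.012 -0.03 ] goal-frame [ 0.001  0.013 -0.03 ] turn [-0.001 -0.    -0.127]
[-0.06093019 -0.21367946  0.00711078]
```

The force went from 10 N to zero and the tool sank 2 mm, so the lugs are dropping in at about 48°. I'll push down to seat them.

```bash
python3 -m handwheel '[{"x":0,"y":0.006,"z":0.005,"wx":0,"wy":0,"wz":0.02,"jaw":0.35},{"x":0,"y":0,"z":0.005,"wx":0,"wy":0,"wz":0,"jaw":0.35},{"x":0,"y":0,"z":0.005,"wx":0,"wy":0,"wz":0,"jaw":0.35},{"x":0,"y":0,"z":0,"wx":0,"wy":0,"wz":0,"jaw":0.35},{"x":0,"y":0,"z":0,"wx":0,"wy":0,"wz":0,"jaw":0.35},{"x":0,"y":0,"z":0,"wx":0,"wy":0,"wz":0,"jaw":0.35},{"x":0,"y":0,"z":0,"wx":0,"wy":0,"wz":0,"jaw":0.35},{"x":0,"y":0,"z":0,"wx":0,"wy":0,"wz":0,"jaw":0.35},{"x":0,"y":0,"z":0,"wx":0,"wy":0,"wz":0,"jaw":0.35},{"x":0,"y":0,"z":0,"wx":0,"wy":0,"wz":0,"jaw":0.35}]'
python3 -c "
from h import *
plan(.5387,-.0312,.2253,29-42);print(status.observe()['ft_torque'])"
```

```text
clock: 31.13
tool_pos: [0.538, -0.0312, 0.2213]
ee_rot: [-2.567, -1.81, 0.0]
ft_force: [-2.1, 0.6, 5.1]
opening: 0.505
grasp_force: 42.1
t 31.13 pos [ 0.538  -0.0312  0.2213] yaw -19.6 F [-2.1  0.6  5.1] open 0.505 g 42.1
 total shift now-frame [ 0.002  0.007 -0.04 ] goal-frame [ 0.001  0.007 -0.04 ] turn [-0.001 -0.    -0.147]
[0.06395509 0.50430082 0.00270396]
```

It dropped exactly 4.0 mm and is bearing on the notch floor. I'll release, rise and look.

```bash
python3 -m handwheel '[{"x":0,"y":0,"z":-0.005,"wx":0,"wy":0,"wz":0,"jaw":0.4},{"x":0,"y":0,"z":0,"wx":0,"wy":0,"wz":0,"jaw":0.5},{"x":0,"y":0,"z":0,"wx":0,"wy":0,"wz":0,"jaw":0.53},{"x":0,"y":0,"z":0,"wx":0,"wy":0,"wz":0,"jaw":0.56},{"x":0,"y":0,"z":0,"wx":0,"wy":0,"wz":0,"jaw":0.62},{"x":0,"y":0,"z":0,"wx":0,"wy":0,"wz":0,"jaw":0.7},{"x":0,"y":0,"z":0,"wx":0,"wy":0,"wz":0,"jaw":0.7},{"x":0,"y":0,"z":0,"wx":0,"wy":0,"wz":0,"jaw":0.7},{"x":0,"y":0,"z":-0.05,"wx":0,"wy":0,"wz":0,"jaw":0.7},{"x":0,"y":0,"z":-0.1,"wx":0,"wy":0,"wz":0,"jaw":0.7}]'
python3 -m handwheel '[{"x":0,"y":0,"z":-0.2,"wx":0,"wy":0,"wz":0,"jaw":0.7},{"x":0,"y":0,"z":-0.2,"wx":0,"wy":0,"wz":0,"jaw":0.7},{"x":0,"y":0,"z":-0.2,"wx":0,"wy":0,"wz":0,"jaw":0.7},{"x":0,"y":-0.2,"z":-0.1,"wx":0,"wy":0,"wz":0,"jaw":0.7},{"x":0,"y":-0.25,"z":0,"wx":0,"wy":0,"wz":0,"jaw":0.7},{"x":0,"y":-0.25,"z":0,"wx":0,"wy":0,"wz":0,"jaw":0.7},{"x":0,"y":-0.25,"z":0,"wx":0,"wy":0,"wz":0,"jaw":0.7},{"x":0,"y":-0.2,"z":0,"wx":0,"wy":0,"wz":0,"jaw":0.7},{"x":0,"y":0,"z":0,"wx":0,"wy":0,"wz":0,"jaw":0.7},{"x":0,"y":0,"z":0,"wx":0,"wy":0,"wz":0,"jaw":0.7}]'
python3 - <<'E'
from h import *
plan(.5387,-.0312,.2253,29-42)
T=get_image("top");S=get_image("scene")
a=cv2.resize(T[238:282,308:352],(390,390),interpolation=cv2.INTER_CUBIC);b=cv2.resize(S[222:266,291:335],(390,390),interpolation=cv2.INTER_CUBIC)
cv2.imwrite("pics/f.png",np.hstack([a,b])[:,:,::-1])
E
```

```text
clock: 31.97
tool_pos: [0.5376, -0.0311, 0.236]
ee_rot: [-2.566, -1.809, 0.002]
ft_force: [-0.3, -0.6, 0.8]
opening: 0.702
grasp_force: 0.0
clock: 32.8
tool_pos: [0.4294, 0.0077, 0.3077]
ee_rot: [2.566, 1.81, 0.002]
ft_force: [0.6, -0.0, 0.0]
opening: 0.697
grasp_force: 0.0
t 32.8 pos [0.4294 0.0077 0.3077] yaw -19.6 F [ 0.6 -0.   0. ] open 0.697 g 0.0
 total shift now-frame [0.    1.159 0.826] goal-frame [-0.133  1.153  0.824] turn [ 0.002 -0.    -0.147]
```

View pics/f.png

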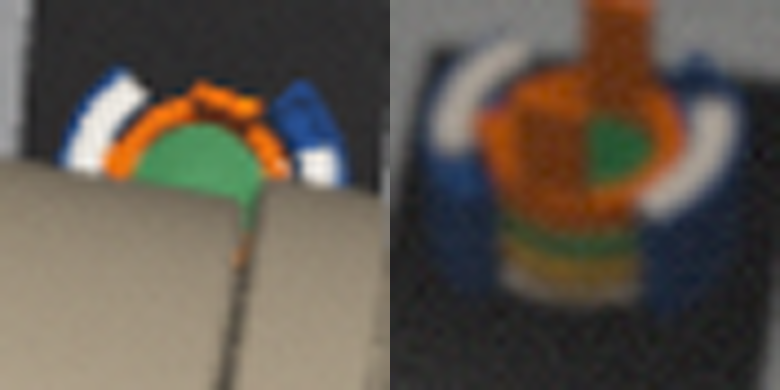

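The scene half shows the stack level: white floor, brass, green, then the orange collar at about (580,150), with its lugs hidden under the lips. The gripper is clear, so I'm handing in.

```bash
python3 -c "
from rig import robot
print(robot.hand_in())"
```

```text
the job is handed in; nothing more can be done
None
```

I stacked the spacer and lens in the holder, turned the ring about 48° clockwise until it dropped 4 mm into the notches, let go, and handed the job in at about 33 s; no verdict came back.

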